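# Tip the amber jars over and sort them by the mark under the base

### The arm

A 6-joint arm with a two-finger parallel gripper is mounted at the origin on the work surface. World frame = base frame: x ahead of the robot, y to its left, z up, the work surface at z = 0. Lengths are in m, angles in rad, forces in N, time in s.
With the tool pointing down it reaches from about 0.225 to 0.875 m from the base axis. Payload 3.4 kg.
Tool frame: the origin (TCP) lies at the very end of the fingers, on their centre line; the grasp point (between the pads) lies 19 mm behind it; z points along the fingers, y is the line along which they close (so a half turn about z gives the same grasp; the last joint's range is limited). The gripper opens to 85 mm and grips with 20 to 120 N. Pads are 22 mm wide; open, the fingers measure 114 mm over their backs; the gripper's body (76 mm by 85 mm) begins 54 mm behind the grasp point. The pads swing forward as they close: fully open they stand 13 mm farther back than shut.
Start: joints at [1.087, 0.276, 1.505, -0, 1.361, -0.121], TCP at [0.204, 0.538, 0.207] pointing down, gripper open.
Joint ranges: [-2.89, 2.89], [-0.75, 2.08], [0.22, 2.7], [-1.18, 4.32], [0.11, 2.71], [-2.7, 2.7]. Speed limits (rad/s): [2.57, 2.57, 3.14, 3.14, 3.14, 3.14].

### API

Orientations are given as a unit quaternion [w, x, y, z].
In Python, from rig import readout, vision, manip gives the robot as it stands.
- The arm moves only by the shell command python3 -m handwheel 'ROWS' [FORCE]. ROWS is JSON, a list of rows, each a list of 3 entries, a list of its own where there are three numbers: the shift along the tool's x, y, z in mm, then the turn, a rotation vector about the tool's x, y, z in units of 6 degrees (1.0 is 6 degrees), then the closure, from -1 (fully open) to 1 (shut), so that 0 is half open. A call has 1 to 20 rows; each row shifts and turns the commanded pose from where the row before left it, along the tool's axes as they then stand; what a row does not reach is not made up. A row lasts 1/8 s, in which the tool goes at most 62.5 mm and 10.7 degrees, less where a joint would pass 70% of its speed; a pose out of reach is approached as far as the arm can. A call is refused whole if a number of a shift passes 62.5 or a number of a turn 1, either way. A call with a gripper value outside its range is refused whole. The fingers move at their own pace and stop on an object; FORCE is the grip in N (left out, the last holds). Time passes only in rows, so rows that do not move let the fingers close. It gives the time, the measured TCP pose, the force, the opening and the grip force at its end, in the units of the state.
- readout.get_state(): the state, without advancing time (a new reading comes with each control period).
- vision.get_image(name): name is "scene" or "top"; returns the picture (480x640x3 uint8, blue, green, red); there is no depth.
- vision.camera_params(name): a dict with "intrinsics" (3x3 intrinsics, pixels), "dist" ([k1, k2, p1, p2, k3] as OpenCV has them; the pictures are not rectified), "rvec" (rotation vector, rad) and "tvec" (3), from world to camera coordinates, as OpenCV has them. Camera axes: x right, y down, z forward; pixel columns grow to the right and rows downward; lengths in m; the calibration is good to about 2 mm. A picture is of the moment at which its call begins. camera_params takes no time and is no camera call.
- manip.sign_off(): hands the job in; it is judged then, once.
The state is a dict: "clock": time; "qpos": joint angles; "qd": joint speeds; "effort": joint torques, N m; "position": TCP position; "ee_rot": TCP orientation; "contact_force": force on the tool from outside, world axes, zero at the start; "moment": the same for the moment, N m; "width": finger opening in m; "gripper_force": force on a finger pad.
Only numpy, scipy, OpenCV 4.12 (cv2) and the standard library are available. Lean on these libraries where they do the work, as an engineer would, in place of code of your own. Each camera call takes 0.05 s, during which the arm holds its last target. There are 200 camera calls.

### The job

Two tall amber jars that look alike carry a white sticker hidden under the base: a round disc on one, a long bar on the other. Tip each jar over to read its mark and lay it gently, without dropping it, on its side, centred on the two rails of the black cradle that bears the same mark, with its base towards the cradle's sticker. Let go of both and leave them lying still.

Things in the scene. Friction and masses are not known exactly. Their poses are not given: they have to be found in the camera images.
- jar_disc: tall amber glass jar with paper band: upright cylinder 56 mm across, glass to 66 mm height, then a black lid 53 mm across to 84 mm; 0.13 to 0.25 kg; starts standing on the table at any turn. Hidden under its base: a white disc 36 mm across. Squat jars (42 mm high) and bottles are not part of the job. Origin: centre of the base; z runs along its axis from base to lid.
- jar_bar: the other tall amber jar: same size, mass, look and axes as jar_disc, but the white mark hidden under its base is a straight bar 46 by 12 mm. Origin: centre of the base; z runs from base to lid.
- cradle_disc: fixed cradle: black block 50 mm wide, 20 mm high, x -50 to 95 mm; two 10 mm steel rails along x (-50 to 50 mm) at y +-17 mm, tops 31.5 mm up. White disc sticker, face up, at x = 73 mm. Origin: on the table, mid rails; x along the rails to the sticker, roughly to the robot's right. A jar lying right has its axis along x, 55 mm up, base centre near x = 42 mm, lid towards -x.
- cradle_bar: the other cradle: same sizes and axes as cradle_disc (jars lie the same way on it), but its sticker is a white bar, 46 mm across the cradle by 12 mm. The block is narrower than a jar, so fingers can hold a jar by its sides while laying it down. Origin: on the table, mid rails; x along the rails to the sticker, roughly to the robot's right.

How it is judged:
By the outcome, as a careful person would: the job done as asked, in the order asked, and still so for the second after the job is handed in, with the robot touching nothing.
It also fails if it takes over 64 s, if anything falls off the work surface, if the arm or the gripper's body presses on something with over 40 N, if the wrist force passes 120 N, or if a joint passes its speed limit or range.

## Working session

There is one attempt and no reset: what is moved stays moved. The work goes in short steps, Python scripts to look and compute and a shell command to move; the robot and the scene stay as the last step left them, time stands still between calls to the robot, and variables do not carry over. Pictures are saved under pics/ and viewed, at most 10 in all, crops included, and the job is handed in when it is done.

```bash
mkdir -p pics; ls; python3 - <<'E'
from rig import readout, vision
import cv2
for n in("scene","top"):
    cv2.imwrite(f"pics/{n}0.png",vision.get_image(n))
    p=vision.camera_params(n);print(n,p)
s=readout.get_state();print(s)
E
```

```text
pics
scene {'intrinsics': array([[588.27170266,   0.        , 325.19836876],
       [  0.        , 588.27170266, 240.78690612],
       [  0.        ,   0.        ,   1.        ]]), 'dist': array([-0.18988318,  0.        ,  0.        ,  0.        ,  0.        ]), 'rvec': array([ 0.75850009,  2.77306065, -0.8015747 ]), 'tvec': array([ 0.40250332, -0.22260785,  1.04710272])}
top {'intrinsics': array([[569.04729687,   0.        , 323.30166788],
       [  0.        , 569.04729687, 242.8408954 ],
       [  0.        ,   0.        ,   1.        ]]), 'dist': array([-0.09589026,  0.        ,  0.        ,  0.        ,  0.        ]), 'rvec': array([ 2.15184282, -2.11644728,  0.17976124]), 'tvec': array([0.02454633, 0.49069073, 1.04233778])}
{'clock': 0.1, 'qpos': array([ 1.08698431e+00,  2.76521084e-01,  1.50598357e+00,  1.37783767e-06,
        1.36070836e+00, -1.20986562e-01]), 'qd': array([ 0.00060867, -0.00179951, -0.0026351 , -0.00013503, -0.00081074,
       -0.00019062]), 'effort': array([ 4.50824700e-04, -4.17703557e+01, -2.46404314e+01, -3.61907605e-04,
        5.80521446e-03,  1.08674703e-05]), 'position': array([0.2038398 , 0.53712021, 0.20644148]), 'ee_rot': array([-2.41923133e-04,  1.80419382e-01,  9.83589442e-01, -7.73214452e-04]), 'contact_force': array([ 1.31000282, -0.55600511, -1.22718416]), 'moment': array([ 0.0656115 , -0.00142357,  0.00954221]), 'gripper_force': 0.0, 'width': 0.08563614199427681}
```

View pics/scene0.png

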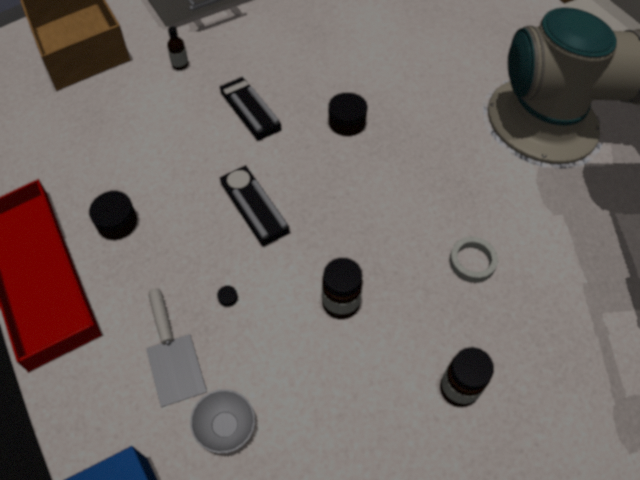

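View pics/top0.png

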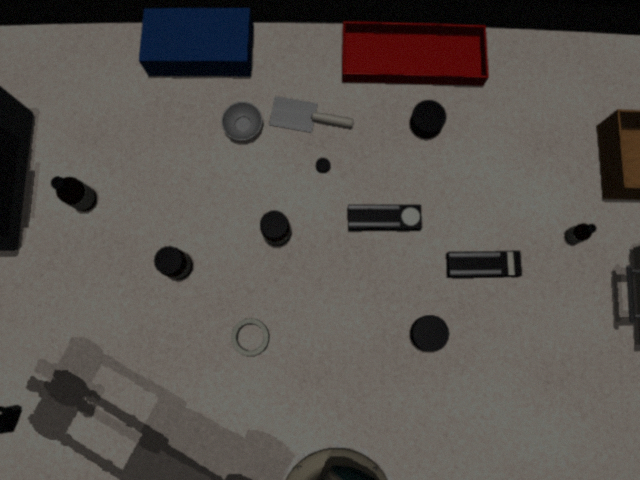

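Both views show the same layout. The tall jars are at scene (342,287) and (467,376), and top (275,228) and (173,263). The disc cradle is at top (384,217) with its sticker at (410,216). The bar cradle is at top (484,264) with its sticker at (511,263).

```bash
cat > h.py <<'E'
import numpy as np, cv2
from rig import readout, vision
def cam(n):
    p=vision.camera_params(n);R=cv2.Rodrigues(p["rvec"])[0];t=np.array(p["tvec"]).ravel()
    return p["intrinsics"],p["dist"],R,t,-R.T@t
def cast(n,uv,z):
    K,d,R,t,C=cam(n);u=cv2.undistortPoints(np.array(uv,float).reshape(-1,1,2),K,d).reshape(-1,2)
    r=np.c_[u,np.ones(len(u))]@R
    return C+r*((z-C[2])/r[:,2])[:,None]
def proj(n,P):
    p=vision.camera_params(n)
    return cv2.projectPoints(np.array(P,float).reshape(-1,1,3),p["rvec"],p["tvec"],p["intrinsics"],p["dist"])[0].reshape(-1,2)
def comps(img,mask,box,amin=30):
    x0,y0,x1,y1=box;m=np.zeros(img.shape[:2],np.uint8);m[y0:y1,x0:x1]=mask[y0:y1,x0:x1]*255
    c,_=cv2.findContours(m,cv2.RETR_EXTERNAL,cv2.CHAIN_APPROX_NONE)
    return [k for k in c if cv2.contourArea(k)>=amin]
E
python3 - <<'E'
from h import *
t=cv2.imread("pics/top0.png");s=cv2.imread("pics/scene0.png")
for n in("scene","top"): print(n,cam(n)[4])
for nm,img,boxes in(("top",t,[(250,200,300,255),(145,235,205,290),(340,195,430,240),(440,240,530,288)]),("scene",s,[(310,250,375,325),(430,340,505,415)])):
  for b in boxes:
    g=img.max(2)
    for th in (25,40,60):
      for k in comps(img,g<th,b,80):
        print(nm,b,th,cv2.contourArea(k),cv2.minAreaRect(k),cv2.boundingRect(k))
    for k in comps(img,img.min(2)>105,b,20):
        if nm=="top" and b[0]>300: print("white",cv2.contourArea(k),cv2.minAreaRect(k))
cr=lambda i,b:cv2.resize(np.clip(i[b[1]:b[3],b[0]:b[2]].astype(float)*2,0,255).astype(np.uint8),(400,300),interpolation=cv2.INTER_NEAREST)
cv2.imwrite("pics/c1.png",np.vstack([np.hstack([cr(t,(235,195,315,255)),cr(t,(135,232,215,292))]),np.hstack([cr(t,(345,187,425,247)),cr(t,(444,234,524,294))])]))
E
```

```text
scene [0.7352033  0.43405214 0.76096132]
top [0.30955446 0.03176567 1.10951113]
top (250, 200, 300, 255) 25 692.5 ((275.37933349609375, 228.4482421875), (34.16794204711914, 27.11151885986328), 68.19859313964844) (261, 212, 30, 34)
top (250, 200, 300, 255) 40 775.5 ((275.5, 228.5), (35.46780776977539, 28.039995193481445), 68.19859313964844) (261, 211, 30, 36)
top (250, 200, 300, 255) 60 841.0 ((275.5000305175781, 228.50001525878906), (36.224300384521484, 29.06888198852539), 63.43495178222656) (260, 211, 32, 36)
top (145, 235, 205, 290) 25 797.5 ((173.3000030517578, 262.9000244140625), (38.013153076171875, 27.280029296875), 26.56505012512207) (155, 247, 37, 33)
top (145, 235, 205, 290) 40 881.5 ((173.04409790039062, 262.92645263671875), (38.415679931640625, 28.6402645111084), 30.963756561279297) (155, 247, 38, 33)
top (145, 235, 205, 290) 60 946.0 ((173.23077392578125, 262.8461608886719), (39.69111251831055, 29.520263671875), 29.74488067626953) (154, 246, 39, 35)
top (340, 195, 430, 240) 25 692.0 ((384.0, 218.0), (24.0, 72.0), 90.0) (348, 206, 73, 25)
top (340, 195, 430, 240) 40 924.5 
[... 1188 characters left out ...]
 (310, 250, 375, 325) 60 1954.0 ((342.0, 288.0), (60.0, 38.0), 90.0) (323, 258, 39, 61)
scene (430, 340, 505, 415) 25 1486.5 ((469.8076477050781, 371.5384826660156), (40.21576690673828, 46.594818115234375), 33.690067291259766) (448, 349, 44, 46)
scene (430, 340, 505, 415) 40 83.0 ((452.8509216308594, 397.47222900390625), (35.51055908203125, 11.77114486694336), 32.347442626953125) (441, 383, 31, 23)
scene (430, 340, 505, 415) 40 1582.0 ((469.7415771484375, 371.7135009765625), (41.233917236328125, 47.91190719604492), 32.0053825378418) (447, 348, 46, 48)
scene (430, 340, 505, 415) 60 2130.0 ((465.99993896484375, 377.0), (42.1572151184082, 61.57172775268555), 33.6900634765625) (440, 348, 53, 59)
```

View pics/c1.png

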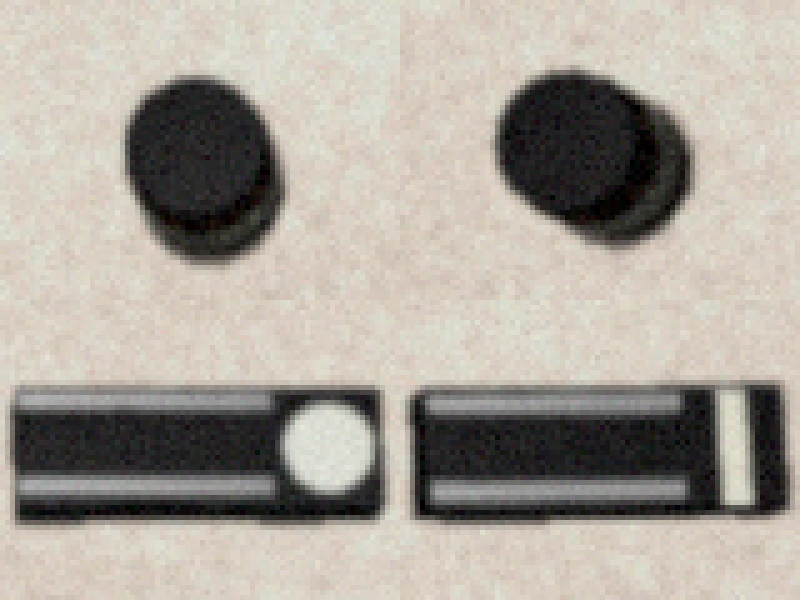

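The crops show lid circles at top px (274.1,223.9) and (168.5,259.9). The rails run x 348–399.5, y 206.7/223.5 on the disc cradle, and x 449–501, y 254.3/271.5 on the bar cradle. The stickers are at (410.1,215.9) and (510.7,262.9).

```bash
python3 - <<'E'
from h import *
np.set_printoptions(precision=4,suppress=True)
A=cast("top",[[274.1,223.9],[168.5,259.9]],.084);print("jars top",A)
# scene check: project predicted lid centre & base
for a in A:
    L=proj("scene",[[a[0],a[1],.084],[a[0],a[1],0.0]]);print("scene lid/base",L)
    ang=np.linspace(0,6.283,60,endpoint=False)
    c=lambda r,z:np.c_[a[0]+r*np.cos(ang),a[1]+r*np.sin(ang),0*ang+z]
    P=np.vstack([c(.028,0),c(.028,.066),c(.0265,.084)])
    for n in("scene","top"):
        q=proj(n,P);print(n,"bbox",q.min(0),q.max(0))
for nm,r,st in(("disc",[[348.1,206.7],[399.5,206.7],[348.1,223.5],[399.3,223.5]],[410.1,215.9]),("bar",[[449.1,254.3],[500.5,254.3],[449.9,271.5],[501.1,271.5]],[510.7,262.9])):
    R=cast("top",r,.0315);S=cast("top",[st],.02)[0];m=R.mean(0);d=S-m
    print(nm,"mid",m,"stick",S,"dist",np.hypot(*d[:2]),"ang",np.degrees(np.arctan2(d[1],d[0])),"rail len",np.linalg.norm(R[1]-R[0]),"gap",np.linalg.norm((R[0]+R[1]-R[2]-R[3])/2),"rail ang",np.degrees(np.arctan2(*(R[1]-R[0])[[1,0]])),np.degrees(np.arctan2(*(R[3]-R[2])[[1,0]])), "scene",proj("scene",[S,m]))
E
```

```text
jars top [[0.5168 0.1237 0.084 ]
 [0.4466 0.3155 0.084 ]]
scene lid/base [[342.2635 273.6726]
 [340.2485 302.1144]]
scene bbox [320.8089 256.4121] [362.5924 319.8221]
top bbox [259.7266 209.8422] [291.7171 246.2671]
scene lid/base [[472.5638 365.41  ]
 [458.3693 387.1874]]
scene bbox [437.9613 345.4292] [493.5877 407.1777]
top bbox [154.2531 245.6189] [193.7774 279.855 ]
disc mid [ 0.5481 -0.0643  0.0315] stick [ 0.5503 -0.1368  0.02  ] dist 0.07249551757175796 ang -88.28674591293631 rail len 0.10015217116491276 gap 0.033352992535499074 rail ang -88.96929154576695 -89.00264409171052 scene [[237.8844 179.8604]
 [259.026  206.6917]]
bar mid [ 0.4576 -0.2603  0.0315] stick [ 0.4602 -0.3338  0.02  ] dist 0.07350341160832755 ang -87.99280145651451 rail len 0.10062360334130781 gap 0.03338826245351993 rail ang -89.10350662960667 -89.1983528766943 scene [[235.5436  87.3542]
 [254.212  106.6498]]
```

Measurements agree across both views (bounding boxes within 2–3 px, sticker distance 73 mm). Moving towards jar A.

```bash
cat >> h.py <<'E'
from scipy.spatial.transform import Rotation as Ro
def pose():
    s=readout.get_state();q=s["ee_rot"];return np.array(s["position"]),Ro.from_quat([q[1],q[2],q[3],q[0]]),s
U=np.array([0.0225,-0.99975,0])
def orient(tilt,u=U):  # tilt deg: + tool points to -u (left), - to right
    a=np.radians(tilt);z=-u*np.sin(a)-np.array([0,0,1])*np.cos(a);y=np.cross([0,0,1],u);return Ro.from_matrix(np.c_[np.cross(y,z),y,z])
def togo(P,R):
    p,r,s=pose();print("t",round(s["clock"],2),"q",np.round(s["qpos"],2),"F",np.round(s["contact_force"],1),"w",round(s["width"],4),"gf",round(float(s["gripper_force"]),1))
    print("tcp",np.round(p,4),"z",np.round(r.as_matrix()[:,2],3),"y",np.round(r.as_matrix()[:,1],3))
    if P is not None: print("shift now",np.round(r.inv().apply(P-p)*1000,1),"shift after turn",np.round(R.inv().apply(P-p)*1000,1))
    if R is not None: print("turn",np.round((r.inv()*R).as_rotvec(degrees=True)/6,2))
    import json;open("log.jsonl","a").write(json.dumps([list(map(float,s["qpos"])),list(map(float,p)),list(map(float,r.as_quat()))])+"\n")
def grasp_tcp(j,h,tilt,back=0): return np.array([j[0],j[1],h])+orient(tilt).as_matrix()[:,2]*(.019-back)
A=(.5168,.1237);B=(.4466,.3155)
E
python3 -c "
from h import *
togo(np.array([.519,.041,.25]),orient(0))"
python3 -m handwheel '[[[-47,-35,-4],[0,0,0],-1],[[-47,-35,-4],[0,0,0],-1],[[-47,-35,-4],[0,0,0],-1],[[-47,-35,-4],[0,0,0],-1],[[-47,-35,-4],[0,0,0],-1],[[-47,-35,-4],[0,0,0],-1],[[-47,-35,-4],[0,0,0],-1],[[-47,-35,-4],[0,0,0],-1],[[-47,-35,-4],[0,0,0],-1],[[-47,-35,-4],[0,0,0],-1]]'
python3 -c "
from h import *
togo(np.array([.519,.041,.25]),orient(0))"
```

```text
t 0.1 q [ 1.09  0.28  1.51  0.    1.36 -0.12] F [ 1.3 -0.6 -1.2] w 0.0856 gf 0.0
tcp [0.2038 0.5371 0.2064] z [-0.001 -0.001 -1.   ] y [ 0.355  0.935 -0.002]
shift now [-470.7 -352.   -43.1] shift after turn [-503.1  303.9  -43.6]
turn [-1.000e-02  1.000e-02  1.132e+01]
clock: 1.35
position: [0.5198, 0.0419, 0.247]
ee_rot: [-0.0, 0.181, 0.984, 0.0]
contact_force: [0.4, 1.0, 0.3]
width: 0.0855
gripper_force: 0.0
t 1.35 q [-0.05  0.17  1.54  0.    1.42 -1.26] F [0.4 1.  0.3] w 0.0855 gf 0.0
tcp [0.5198 0.0419 0.247 ] z [-0.     0.001 -1.   ] y [0.355 0.935 0.   ]
shift now [ 0.5 -1.1 -3. ] shift after turn [-0.9 -0.9 -3. ]
turn [ 0.000e+00 -1.000e-02  1.132e+01]
```

```bash
python3 -m handwheel '[[[0,0,0],[0,0,0.95],-1],[[0,0,0],[0,0,0.95],-1],[[0,0,0],[0,0,0.95],-1],[[0,0,0],[0,0,0.95],-1],[[0,0,0],[0,0,0.94],-1],[[0,0,0],[0,0,0.94],-1],[[0,0,0],[0,0,0.94],-1],[[0,0,0],[0,0,0.94],-1],[[0,0,0],[0,0,0.94],-1],[[0,0,0],[0,0,0.94],-1],[[0,0,0],[0,0,0.94],-1],[[0,0,0],[0,0,0.94],-1]]' >/dev/null
python3 -m handwheel '[[[0,0,0],[0,0.92,0],-1],[[0,0,0],[0,0.92,0],-1],[[0,0,0],[0,0.92,0],-1],[[0,0,0],[0,0.92,0],-1],[[0,0,0],[0,0.92,0],-1],[[0,0,0],[0,0.92,0],-1],[[0,0,0],[0,0.92,0],-1],[[0,0,0],[0,0.92,0],-1],[[0,0,0],[0,0.92,0],-1],[[0,0,0],[0,0.92,0],-1]]' >/dev/null
python3 - <<'E'
from h import *
for b in (.1,0): togo(grasp_tcp(A,.045,55,b),orient(55))
E
```

```text
t 4.1 q [-0.6   0.4   1.65  0.74  1.73 -0.75] F [-0.6 -0.5 -0.1] w 0.0856 gf 0.0
tcp [0.5193 0.0432 0.2469] z [-0.018  0.822 -0.568] y [ 1.     0.022 -0.   ]
shift now [-119.8   -0.7  100. ] shift after turn [-119.2   -0.7  100.8]
turn [ 0.   -0.06 -0.  ]
t 4.1 q [-0.6   0.4   1.65  0.74  1.73 -0.75] F [-0.6 -0.5 -0.1] w 0.0856 gf 0.0
tcp [0.5193 0.0432 0.2469] z [-0.018  0.822 -0.568] y [ 1.     0.022 -0.   ]
shift now [-120.5   -0.7  200. ] shift after turn [-119.2   -0.7  200.8]
turn [ 0.   -0.06 -0.  ]
```

```bash
python3 -m handwheel '[[[-40,0,20],[0,0,0],-1],[[-40,0,20],[0,-0.06,0],-1],[[-40,0,20],[0,0,0],-1],[[0,-0.7,30],[0,0,0],-1],[[0,0,30],[0,0,0],-1],[[0,0,25],[0,0,0],-1],[[0,0,20],[0,0,0],-1],[[0,0,0],[0,0,0],-1]]' 
python3 - <<'E'
from h import *
togo(grasp_tcp(A,.045,55,0),orient(55))
s=vision.get_image("scene");t=vision.get_image("top")
f=lambda i,b:cv2.resize(np.clip(i[b[1]:b[3],b[0]:b[2]]*1.8,0,255).astype(np.uint8),(400,400))
cv2.imwrite("pics/g1.png",np.hstack([f(s,(270,220,400,350)),f(t,(215,165,345,295))]))
E
```

```text
clock: 5.1
position: [0.5162, 0.111, 0.0534]
ee_rot: [-0.33, 0.62, 0.635, 0.321]
contact_force: [0.3, -0.0, 0.2]
width: 0.0853
gripper_force: 0.0
t 5.1 q [-0.5   0.61  1.9   0.81  1.34 -1.02] F [ 0.3 -0.   0.2] w 0.0853 gf 0.0
tcp [0.5162 0.111  0.0534] z [-0.021  0.818 -0.575] y [ 1.     0.024 -0.002]
shift now [ 0.4  1.  34.3] shift after turn [ 0.4  0.9 34.3]
turn [-0.02  0.02 -0.01]
```

View pics/g1.png

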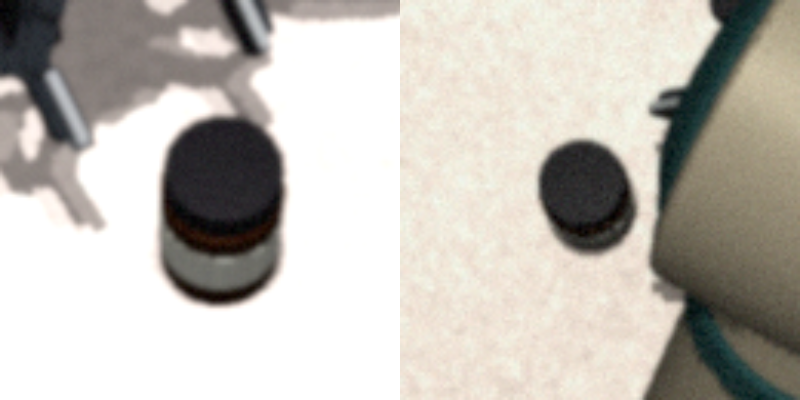

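The scene crop shows the fingertips at about scene px (299,267) and (358,236), short of the jar lid at (342,274). I'll check that against the reported TCP.

```bash
python3 - <<'E'
from h import *
p,r,s=pose();M=r.as_matrix()
for k in(0,-.013,-.03,-.05): print(k,[proj("scene",p+M[:,2]*k+M[:,1]*o).round(0).tolist() for o in(-.043,.043)])
E
```

```text
0 [[[362.0, 263.0]], [[309.0, 291.0]]]
-0.013 [[[358.0, 254.0]], [[305.0, 283.0]]]
-0.03 [[[353.0, 243.0]], [[299.0, 272.0]]]
-0.05 [[[346.0, 230.0]], [[293.0, 258.0]]]
```

```bash
python3 - <<'E'
from h import *
p,r,s=pose();M=r.as_matrix()
for k in(0,-.013,-.03,-.05): print(k,proj("top",p+M[:,2]*k+M[:,1]*.045).round(0).tolist())
# triangulate far(+y)finger tip: scene (298.6,267), top (296.8,199)
def ray(n,uv):
    a=cast(n,[uv],0.)[0];C=cam(n)[4];d=a-C;return C,d/np.linalg.norm(d)
c1,d1=ray("scene",(298.6,267));c2,d2=ray("top",(296.8,199))
t=np.linalg.lstsq(np.c_[d1,-d2],c2-c1,rcond=None)[0];a,b=c1+d1*t[0],c2+d2*t[1];print(a,b,M.T@((a+b)/2-p))
E
```

```text
0 [[283.0, 204.0]]
-0.013 [[288.0, 203.0]]
-0.03 [[295.0, 201.0]]
-0.05 [[304.0, 200.0]]
[0.56139951 0.085746   0.08399633] [0.56438683 0.08307188 0.08460524] [ 0.00959031  0.04483279 -0.03879926]
```

```bash
python3 -m handwheel '[[[0,1,18],[0,0,0],-1],[[0,0,16],[0,0,0],-1],[[0,0,0],[0,0,0],-1]]' 
python3 - <<'E'
from h import *
togo(grasp_tcp(A,.045,55,0),orient(55))
s=vision.get_image("scene")
f=lambda i,b:cv2.resize(np.clip(i[b[1]:b[3],b[0]:b[2]]*1.5,0,255).astype(np.uint8),(600,600),interpolation=cv2.INTER_CUBIC)
cv2.imwrite("pics/g2.png",f(s,(280,220,400,340)))
p,r,_=pose();M=r.as_matrix()
for o in(-.043,.043):
  for k in(0,-.02,-.04): print(o,k,((proj("scene",p+M[:,1]*o+M[:,2]*k)[0]-[280,220])*5).round(0))
E
```

```text
clock: 5.58
position: [0.5163, 0.1391, 0.0339]
ee_rot: [-0.331, 0.62, 0.635, 0.321]
contact_force: [-0.1, 0.1, 1.2]
width: 0.0852
gripper_force: 0.0
t 5.58 q [-0.45  0.63  1.94  0.86  1.29 -1.05] F [-0.1  0.1  1.2] w 0.0852 gf 0.0
tcp [0.5163 0.1391 0.0339] z [-0.021  0.818 -0.575] y [ 1.     0.024 -0.002]
shift now [0.3 0.2 0. ] shift after turn [0.3 0.2 0. ]
turn [-0.02  0.02 -0.01]
-0.043 0 [461. 324.]
-0.043 -0.02 [431. 261.]
-0.043 -0.04 [401. 197.]
0.043 0 [201. 472.]
0.043 -0.02 [169. 407.]
0.043 -0.04 [137. 342.]
```

View pics/g2.png

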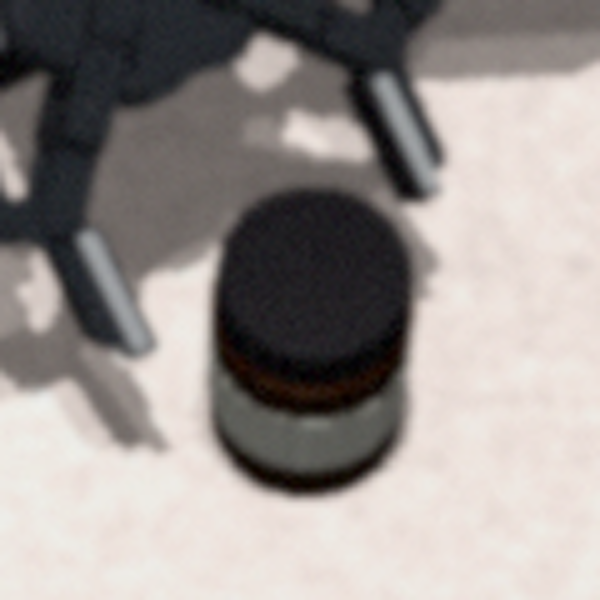

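The crop shows the pad tips at (150,350) and (437,185), about 25 mm short of where the nominal open fingertips should be. I'll check whether the tool or the camera frame is off, using the base plate and the starting view.

```bash
python3 - <<'E'
from h import *
print("base scene",proj("scene",[0,0,0]),"start tcp top",proj("top",[.2038,.5371,.2064]), proj("top",[[.2038+.355*o,.5371+.935*o,.2064+k] for k in(0,.013,.04) for o in(-.045,.045)]).round(0).tolist())
s=cv2.imread("pics/scene0.png");t=cv2.imread("pics/top0.png")
f=lambda i,b:cv2.resize(np.clip(i[b[1]:b[3],b[0]:b[2]]*1.8,0,255).astype(np.uint8),(400,400))
# base plate bottom ellipse colours
cv2.imwrite("pics/b.png",np.hstack([f(s,(470,60,620,210)),f(t,(0,330,150,480))]))
E
```

```text
base scene [[543.0430848  120.30604997]] start tcp top [[  5.11275845 397.00745664]] [[29.0, 408.0], [-18.0, 386.0], [25.0, 409.0], [-23.0, 386.0], [16.0, 411.0], [-33.0, 387.0]]
```

View pics/b.png

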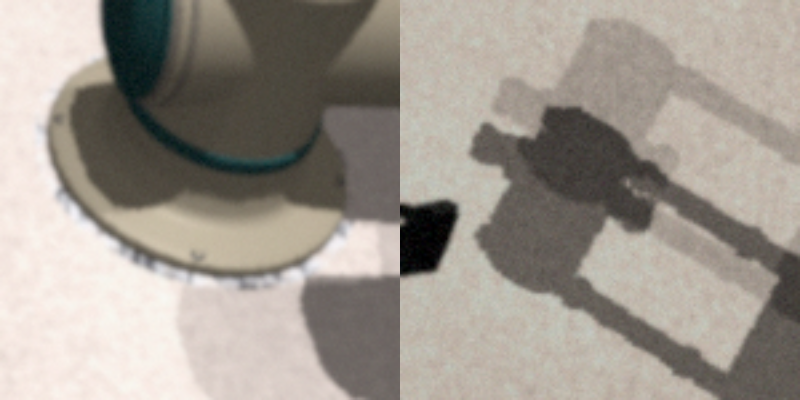

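The base plate matches its projection (544,124 against 543,120), so the cameras are right and the open fingers really are about 25 mm shorter than the TCP suggests. I'll advance another 22 mm, watching the force, then close.

```bash
python3 -m handwheel '[[[0,0,12],[0,0,0],-1],[[0,0,10],[0,0,0],-1],[[0,0,0],[0,0,0],-1]]' 40 
python3 -m handwheel '[[[0,0,0],[0,0,0],0],[[0,0,0],[0,0,0],0.2],[[0,0,0],[0,0,0],0.5],[[0,0,0],[0,0,0],1],[[0,0,0],[0,0,0],1],[[0,0,0],[0,0,0],1]]' 40
python3 - <<'E'
from h import *
togo(grasp_tcp(A,.045,55,0),orient(55))
s=vision.get_image("scene")
f=lambda i,b:cv2.resize(np.clip(i[b[1]:b[3],b[0]:b[2]]*1.5,0,255).astype(np.uint8),(600,600),interpolation=cv2.INTER_CUBIC)
cv2.imwrite("pics/g3.png",f(s,(280,220,400,340)))
E
```

```text
clock: 6.0
position: [0.5164, 0.1565, 0.0214]
ee_rot: [-0.33, 0.62, 0.635, 0.322]
contact_force: [0.0, 0.6, -0.1]
width: 0.0855
gripper_force: 0.0
clock: 6.75
position: [0.5174, 0.1555, 0.0221]
ee_rot: [-0.329, 0.621, 0.635, 0.322]
contact_force: [0.9, -3.1, 4.2]
width: 0.0549
gripper_force: 42.7
t 6.75 q [-0.43  0.65  1.95  0.89  1.25 -1.06] F [ 0.9 -3.1  4.2] w 0.0549 gf 42.7
tcp [0.5174 0.1555 0.0221] z [-0.018  0.818 -0.576] y [1.    0.022 0.001]
shift now [  0.5  -1.3 -20.2] shift after turn [  0.5  -1.3 -20.2]
turn [0.01 0.02 0.  ]
```

View pics/g3.png

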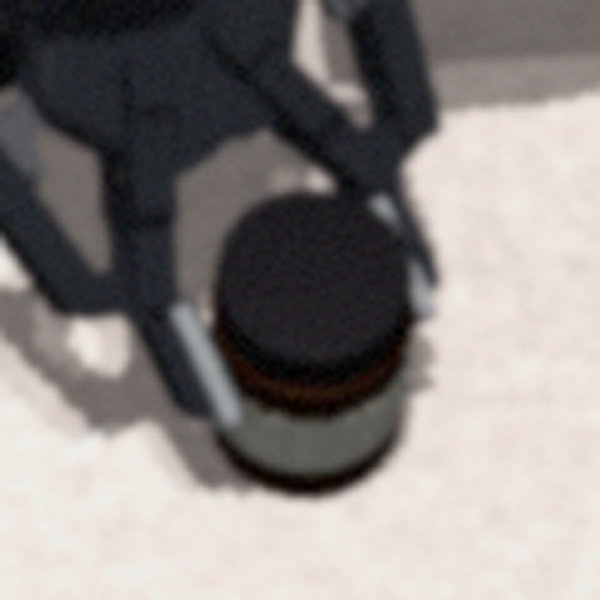

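The width of 55 mm at 42 N shows the jar gripped on the glass, with the pad tips just past its axis. Next I record the jar in the tool frame, lift it and tip it towards the top camera.

```bash
python3 - <<'E'
from h import *
p,r,s=pose();b=np.array([.5174,.1237,0]);bt=r.inv().apply(b-p);print("base in tool",bt,"axis",r.inv().apply([0,0,1]));np.save("bt.npy",bt)
E
python3 -m handwheel '[[[8,0,-6],[0,0,0],1],[[16,0,-12],[0,0,0],1],[[25,0,-17],[0,0,0],1],[[40,0,0],[0,0,0],1],[[45,0,10],[0,0,0],1],[[45,0,10],[0,0,0],1],[[45,0,10],[0,0,0],1],[[45,0,10],[0,-0.5,0],1],[[0,0,0],[0,-1,0],1],[[0,0,0],[0,-1,0],1],[[0,0,0],[0,-1,0],1],[[0,0,0],[0,-1,0],1],[[0,0,0],[0,-1,0],1],[[0,0,0],[0,-1,0],1],[[0,0,0],[0,-1,0],1],[[0,0,0],[0,-1,0],1]]' 60
python3 -m handwheel '[[[0,0,0],[0,-1,0],1],[[0,0,0],[0,-1,0],1],[[0,0,0],[0,-1,0],1],[[0,0,0],[0,-1,0],1],[[0,0,0],[0,-1,0],1],[[0,0,0],[0,-1,0],1],[[0,0,0],[0,-1,0],1],[[0,0,0],[0,-1,0],1],[[0,0,0],[0,-1,0],1],[[0,0,0],[0,-1,0],1],[[0,0,0],[0,0,0],1]]' 
python3 - <<'E'
from h import *
togo(None,orient(-35))
p,r,s=pose();b=p+r.apply(np.load("bt.npy"));print("base",b)
t=vision.get_image("top");s=vision.get_image("scene");cv2.imwrite("pics/r1t.png",t);cv2.imwrite("pics/r1s.png",s)
u,v=proj("top",b)[0].round().astype(int);print(u,v)
us,vs=proj("scene",b)[0].round().astype(int);print(us,vs)
f=lambda i,u,v:cv2.resize(np.clip(cv2.copyMakeBorder(i,60,60,60,60,0)[v:v+120,u:u+120]*1.6,0,255).astype(np.uint8),(400,400),interpolation=cv2.INTER_CUBIC)
cv2.imwrite("pics/r1.png",np.hstack([f(t,u,v),f(s,us,vs)]))
E
```

```text
base in tool [-0.03638247 -0.00063637 -0.01336051] axis [ 8.17728740e-01  5.43098156e-04 -5.75603520e-01]
clock: 8.8
position: [0.512, 0.3143, 0.2402]
ee_rot: [-0.023, 0.699, 0.714, 0.022]
contact_force: [-0.5, -0.8, -1.5]
width: 0.0545
gripper_force: 63.4
clock: 10.18
position: [0.5122, 0.3156, 0.2366]
ee_rot: [0.336, 0.616, 0.631, -0.33]
contact_force: [-0.5, 0.2, -1.1]
width: 0.0548
gripper_force: 63.5
t 10.18 q [ 0.82  0.72  1.08 -0.71  2.03  0.7 ] F [-0.5  0.2 -1.1] w 0.0548 gf 63.5
tcp [0.5122 0.3156 0.2366] z [ 0.017 -0.831 -0.556] y [ 1.     0.023 -0.004]
turn [-0.02  3.54  0.03]
base [0.51189141 0.30642284 0.27429136]
144 200
458 320
```

View pics/r1.png

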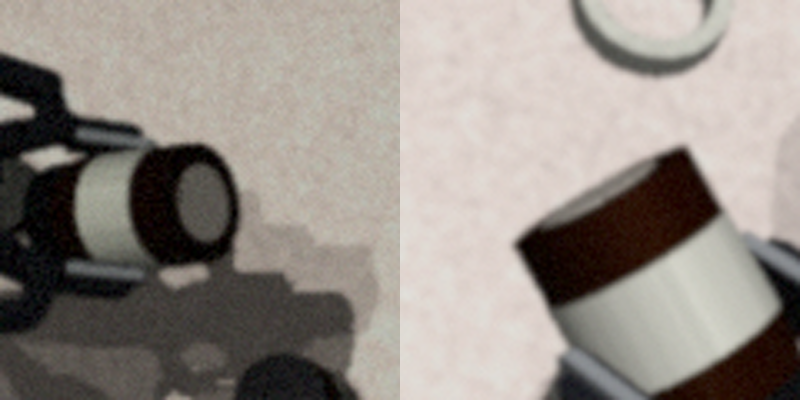

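Jar A carries the disc: a round ellipse at crop (203,203), within 1 px of the predicted base centre. It goes to the disc cradle.

```bash
cat >> h.py <<'E'
CD=np.array([.5481,-.0643,0]);CB=np.array([.4576,-.2603,0])
def lay(C,dz=0.,tilt=-35): 
    R=orient(tilt);return C+U*.042+[0,0,.055+dz]-R.apply(np.load("bt.npy")),R
E
python3 -m handwheel '[[[0,0,0],[0,0.9,0],1],[[0,0,0],[0,0.9,0],1],[[0,0,0],[0,0.9,0],1],[[0,0,0],[0,0.84,0],1],[[0,0,0],[0,0,0],1]]'
python3 -c "
from h import *
togo(*lay(CD,.06));togo(*lay(CD,.01))"
```

```text
clock: 10.9
position: [0.5139, 0.3129, 0.243]
ee_rot: [0.215, 0.669, 0.681, -0.207]
contact_force: [0.3, 0.0, -1.5]
width: 0.0546
gripper_force: 63.4
t 10.9 q [ 0.72  0.54  1.16 -0.47  1.83  0.67] F [ 0.3  0.  -1.5] w 0.0546 gf 63.4
tcp [0.5139 0.3129 0.243 ] z [ 0.016 -0.569 -0.822] y [1.    0.019 0.006]
shift now [-235.9   26.7  357.9] shift after turn [-234.1   26.3  359.1]
turn [ 0.03 -0.05 -0.06]
t 10.9 q [ 0.72  0.54  1.16 -0.47  1.83  0.67] F [ 0.3  0.  -1.5] w 0.0546 gf 63.4
tcp [0.5139 0.3129 0.243 ] z [ 0.016 -0.569 -0.822] y [1.    0.019 0.006]
shift now [-207.4   26.5  399. ] shift after turn [-205.4   26.3  400. ]
turn [ 0.03 -0.05 -0.06]
```

```bash
python3 -m handwheel '[[[-20,2,30],[0,0,0],1],[[-32,3.6,48],[0,0,0],1],[[-32,3.6,48],[0,-0.05,-0.06],1],[[-32,3.6,48],[0,0,0],1],[[-32,3.6,48],[0,0,0],1],[[-32,3.6,48],[0,0,0],1],[[-32,3.6,48],[0,0,0],1],[[-22,2.4,38],[0,0,0],1],[[0,0,0],[0,0,0],1]]'
python3 -c "
from h import *
togo(*lay(CD,.01))"
```

```text
clock: 12.02
position: [0.5474, -0.0834, 0.0811]
ee_rot: [0.214, 0.665, 0.682, -0.214]
contact_force: [0.6, 1.2, -3.0]
width: 0.0543
gripper_force: 64.0
t 12.03 q [ 0.13  0.44  1.81 -0.7   1.1   0.5 ] F [ 0.6  1.2 -3. ] w 0.0543 gf 64.0
tcp [ 0.5474 -0.0834  0.0811] z [ 0.007 -0.578 -0.816] y [ 1.     0.023 -0.007]
shift now [27.   2.1 39.5] shift after turn [26.8  1.8 39.7]
turn [-0.05  0.05  0.05]
```

```bash
python3 -m handwheel '[[[9,0.7,13],[0,0,0],1],[[9,0.7,13],[-0.05,0.05,0.05],1],[[9,0.6,13.5],[0,0,0],1],[[0,0,0],[0,0,0],1],[[0,0,0],[0,0,0],1]]'
python3 -c "
from h import *
togo(*lay(CD,0))"
python3 -m handwheel '[[[1.2,0,1.6],[0,0,0],1],[[1.2,0,1.6],[0,0,0],1],[[1.2,0,1.6],[0,0,0],1],[[0,0,0],[0,0,0],1]]'
python3 -c "
from h import *
togo(*lay(CD,0))"
```

```text
clock: 12.65
position: [0.5516, -0.081, 0.0342]
ee_rot: [0.216, 0.666, 0.683, -0.208]
contact_force: [0.6, -0.3, -1.9]
width: 0.054
gripper_force: 64.0
t 12.65 q [ 0.13  0.5   1.85 -0.74  1.01  0.58] F [ 0.6 -0.3 -1.9] w 0.054 gf 64.0
tcp [ 0.5516 -0.081   0.0342] z [ 0.019 -0.572 -0.82 ] y [1.    0.027 0.004]
shift now [ 3.8 -2.5 10.8] shift after turn [ 3.8 -2.4 10.8]
turn [ 0.05 -0.01  0.02]
clock: 13.15
position: [0.5512, -0.0812, 0.0282]
ee_rot: [0.216, 0.666, 0.683, -0.208]
contact_force: [0.4, 0.2, -1.3]
width: 0.0541
gripper_force: 64.0
t 13.15 q [ 0.13  0.5   1.86 -0.74  1.    0.59] F [ 0.4  0.2 -1.3] w 0.0541 gf 64.0
tcp [ 0.5512 -0.0812  0.0282] z [ 0.018 -0.572 -0.82 ] y [1.    0.026 0.004]
shift now [ 0.5 -2.1  5.8] shift after turn [ 0.5 -2.1  5.8]
turn [ 0.05 -0.01  0.01]
```

```bash
python3 -m handwheel '[[[-1,-2,2],[0,0,0],1],[[0.6,0,0.8],[0.05,0,0],1],[[0.6,0,0.8],[0,0,0],1],[[0,0,0],[0,0,0],1]]'
python3 -m handwheel '[[[0.5,0,0.8],[0,0,0],1],[[0,0,0],[0,0,0],1]]'
python3 -c "
from h import *
togo(*lay(CD,0))"
```

```text
clock: 13.65
position: [0.5494, -0.083, 0.0251]
ee_rot: [0.214, 0.667, 0.682, -0.21]
contact_force: [-0.0, 0.3, -2.4]
width: 0.0543
gripper_force: 64.0
clock: 13.9
position: [0.5494, -0.0831, 0.0243]
ee_rot: [0.214, 0.666, 0.682, -0.21]
contact_force: [0.4, 0.3, -0.9]
width: 0.0541
gripper_force: 64.1
t 13.9 q [ 0.13  0.51  1.86 -0.75  0.99  0.59] F [ 0.4  0.3 -0.9] w 0.0541 gf 64.1
tcp [ 0.5494 -0.0831  0.0243] z [ 0.013 -0.572 -0.82 ] y [ 1.     0.024 -0.001]
shift now [-0.2 -0.2  1.5] shift after turn [-0.2 -0.2  1.5]
turn [ 0.   -0.01  0.01]
```

```bash
python3 -m handwheel '[[[0.4,0,0.8],[0,0,0],1],[[0,0,0],[0,0,0],1]]' | grep -E "posi|cont"
python3 -m handwheel '[[[0.4,0,0.8],[0,0,0],1],[[0,0,0],[0,0,0],1]]'| grep -E "posi|cont"
python3 -m handwheel '[[[0.3,0,0.4],[0,0,0],1],[[0,0,0],[0,0,0],1]]'| grep -E "posi|cont"
```

```text
position: [0.5494, -0.0832, 0.024]
contact_force: [-1.4, 2.0, 4.7]
position: [0.5494, -0.0833, 0.024]
contact_force: [-3.3, 5.6, 10.3]
position: [0.5494, -0.0833, 0.024]
contact_force: [-3.8, 6.6, 12.5]
```

```bash
python3 -m handwheel '[[[-0.6,0,-1],[0,0,0],1],[[0,0,0],[0,0,0],1]]' 20| grep -E "posi|cont"
python3 -m handwheel '[[[0,0,0],[0,0,0],0.1],[[0,0,0],[0,0,0],-0.2],[[0,0,0],[0,0,0],-0.6],[[0,0,0],[0,0,0],-1],[[0,0,0],[0,0,0],-1]]'
python3 -m handwheel '[[[0,0,-10],[0,0,0],-1],[[0,0,-20],[0,0,0],-1],[[0,0,-40],[0,0,0],-1],[[0,0,-50],[0,0,0],-1],[[0,0,-50],[0,0,0],-1],[[60,0,0],[0,0,0],-1],[[60,0,0],[0,0,0],-1],[[60,0,0],[0,0,0],-1]]'
python3 - <<'E'
from h import *
for n in("top","scene"): cv2.imwrite(f"pics/l1{n}.png",vision.get_image(n))
# expected outline boxes of the laid jar
a=np.linspace(0,6.28,60);V=np.cross([0,0,1],U)
c=lambda x,r:np.array([CD+U*x+V*r*np.cos(k)+np.array([0,0,.055+r*np.sin(k)]) for k in a])
P=np.vstack([c(.042,.028),c(-.024,.028),c(-.042,.0265)])
for n in("top","scene"):
    q=proj(n,P);print(n,q.min(0),q.max(0))
    i=cv2.imread(f"pics/l1{n}.png");x0,y0=(q.min(0)-25).astype(int);x1,y1=(q.max(0)+25).astype(int)
    for k in comps(i,(i.max(2)<60),(x0,y0,x1,y1),60): print("dark",cv2.contourArea(k),cv2.boundingRect(k))
    for k in comps(i,(i.min(2)>70)&(i.min(2)<130)&(i[:,:,2].astype(int)-i[:,:,0]<8),(x0,y0,x1,y1),40): print("band",cv2.contourArea(k),cv2.boundingRect(k))
E
```

```text
position: [0.5494, -0.0833, 0.024]
contact_force: [-3.2, 4.5, 7.4]
clock: 15.52
position: [0.5494, -0.0834, 0.0228]
ee_rot: [0.214, 0.666, 0.682, -0.21]
contact_force: [1.0, -0.3, -0.5]
width: 0.0853
gripper_force: 0.0
clock: 16.52
position: [0.5438, 0.1636, 0.0593]
ee_rot: [0.215, 0.667, 0.683, -0.209]
contact_force: [1.3, -0.1, 1.0]
width: 0.0856
gripper_force: 0.0
top [352.03174126 197.56806944] [398.92687166 227.22145448]
dark 1295.0 (348, 199, 74, 33)
band 41.5 (372, 215, 14, 9)
band 247.0 (401, 207, 19, 19)
scene [228.28783869 164.88326398] [287.11294763 229.93620005]
dark 2129.0 (221, 167, 68, 79)
band 196.5 (236, 178, 22, 28)
band 100.0 (252, 174, 23, 17)
```

```bash
python3 -m handwheel '[[[-28,0,-41],[0,0,0],-1],[[-28,0,-41],[0,0,0],-1],[[-28,0,-41],[0,0.5,0],-1],[[-28,0,-35],[0,0.5,0],-1],[[0,0,0],[0,1,0],-1],[[0,0,0],[0,1,0],-1],[[0,0,0],[0,1,0],-1],[[0,0,0],[0,1,0],-1],[[0,0,0],[0,1,0],-1],[[0,0,0],[0,1,0],-1],[[0,0,0],[0,1,0],-1],[[0,0,0],[0,1,0],-1],[[0,0,0],[0,1,0],-1],[[0,0,0],[0,1,0],-1],[[0,0,0],[0,1,0],-1],[[0,0,0],[0,1,0],-1],[[0,0,0],[0,1,0],-1],[[0,0,0],[0,1,0],-1],[[0,0,0],[0,0,0],-1]]' >/dev/null
python3 - <<'E'
from h import *
R=orient(55);bt=np.load("bt.npy");bt[1]=0
P=np.array([*B,0])-R.apply(bt);print(P)
togo(P-R.as_matrix()[:,2]*.12,R)
# fresh check of jar B lid centre (top): min enclosing of darkest blob's left part
t=vision.get_image("top")
for k in comps(t,t.max(2)<40,(135,232,205,292),100): print(cv2.boundingRect(k),cv2.contourArea(k))
E
```

```text
[0.44588422 0.34730433 0.02213954]
t 19.0 q [-0.41  0.37  1.69  0.84  1.61 -0.63] F [0.  0.1 0.6] w 0.0855 gf 0.0
tcp [0.5434 0.1565 0.2518] z [-0.02   0.82  -0.573] y [ 1.     0.022 -0.004]
shift now [-78.  -92.6 169.8] shift after turn [-77.4 -93.2 169.8]
turn [-0.02 -0.01 -0.03]
(155, 247, 37, 33) 814.0
```

```bash
python3 -m handwheel '[[[-15.5,-18.6,34],[0,0,0],-1],[[-15.5,-18.6,34],[0,0,0],-1],[[-15.5,-18.6,34],[0,0,0],-1],[[-15.5,-18.6,34],[0,0,0],-1],[[-15.5,-18.6,34],[0,0,0],-1],[[0,0,20],[0,0,0],-1],[[0,0,0],[0,0,0],-1]]' >/dev/null
python3 - <<'E'
from h import *
R=orient(55);bt=np.load("bt.npy");bt[1]=0
P=np.array([*B,0])-R.apply(bt)
togo(P,R)
E
```

```text
t 19.93 q [-0.26  0.48  2.12  1.01  1.19 -1.01] F [-0.5  0.  -0.1] w 0.0851 gf 0.0
tcp [0.4489 0.2681 0.0814] z [-0.02   0.82  -0.572] y [1.    0.025 0.001]
shift now [-3.2 -1.1 98.9] shift after turn [-3.1 -1.2 98.9]
turn [-0.01 -0.01  0.02]
```

```bash
python3 -m handwheel '[[[-3,-1,25],[0,0,0],-1],[[0,0,24],[0,0,0],-1],[[0,0,20],[0,0,0],-1],[[0,0,18],[0,0,0],-1],[[0,0,12],[0,0,0],-1],[[0,0,0],[0,0,0],-1]]' 40 
python3 -m handwheel '[[[0,0,0],[0,0,0],0],[[0,0,0],[0,0,0],0.2],[[0,0,0],[0,0,0],0.5],[[0,0,0],[0,0,0],1],[[0,0,0],[0,0,0],1],[[0,0,0],[0,0,0],1]]' 40
python3 - <<'E'
from h import *
R=orient(55);bt=np.load("bt.npy");bt[1]=0
togo(np.array([*B,0])-R.apply(bt),R)
p,r,s=pose();b=np.array([p[0]-r.apply([0,0,.05])[0]*0+ .0006,B[1],0]);b=r.inv().apply(b-p);b[1]=-.0003;print("bt",b);np.save("bt.npy",b)
E
```

```text
clock: 20.68
position: [0.4461, 0.3468, 0.022]
ee_rot: [-0.331, 0.619, 0.635, 0.323]
contact_force: [0.2, -0.5, -0.7]
width: 0.0854
gripper_force: 0.0
clock: 21.42
position: [0.4462, 0.3463, 0.0223]
ee_rot: [-0.331, 0.62, 0.634, 0.324]
contact_force: [0.7, -4.0, 5.9]
width: 0.0542
gripper_force: 43.3
t 21.43 q [-0.09  0.59  2.18  1.22  1.05 -1.14] F [ 0.7 -4.   5.9] w 0.0542 gf 43.3
tcp [0.4462 0.3463 0.0223] z [-0.018  0.82  -0.572] y [1.    0.022 0.001]
shift now [ 0.5 -0.3  0.9] shift after turn [ 0.5 -0.3  0.9]
turn [ 0.01 -0.02  0.  ]
bt [-0.03588356 -0.0003     -0.01250668]
```

```bash
python3 -m handwheel '[[[8,0,-6],[0,0,0],1],[[16,0,-12],[0,0,0],1],[[25,0,-17],[0,0,0],1],[[43,3,-29],[0,0,0],1],[[43,10,-29],[0,0,0],1],[[43,20,-29],[0,0,0],1],[[0,20,0],[0,-0.5,0],1],[[0,0,0],[0,-1,0],1],[[0,0,0],[0,-1,0],1],[[0,0,0],[0,-1,0],1],[[0,0,0],[0,-1,0],1],[[0,0,0],[0,-1,0],1],[[0,0,0],[0,-1,0],1],[[0,0,0],[0,-1,0],1],[[0,0,0],[0,-1,0],1]]' 60
python3 -m handwheel '[[[0,0,0],[0,-1,0],1],[[0,0,0],[0,-1,0],1],[[0,0,0],[0,-1,0],1],[[0,0,0],[0,-1,0],1],[[0,0,0],[0,-1,0],1],[[0,0,0],[0,-1,0],1],[[0,0,0],[0,-1,0],1],[[0,0,0],[0,-1,0],1],[[0,0,0],[0,-1,0],1],[[0,0,0],[0,-1,0],1],[[0,0,0],[0,0,0],1]]' 
python3 - <<'E'
from h import *
togo(None,orient(-35))
p,r,s=pose();b=p+r.apply(np.load("bt.npy"));print("base",b)
t=vision.get_image("top");s=vision.get_image("scene");cv2.imwrite("pics/r2t.png",t)
u,v=proj("top",b)[0].round().astype(int);print(u,v)
f=lambda i,u,v,k=60:cv2.resize(np.clip(cv2.copyMakeBorder(i,k,k,k,k,cv2.BORDER_CONSTANT)[v:v+2*k,u:u+2*k]*1.6,0,255).astype(np.uint8),(400,400),interpolation=cv2.INTER_CUBIC)
l=cv2.imread("pics/l1top.png")
cv2.imwrite("pics/r2.png",np.hstack([f(t,u,v),f(t,384,217,50)]))
E
```

```text
clock: 23.3
position: [0.4971, 0.3488, 0.2371]
ee_rot: [-0.024, 0.699, 0.715, 0.022]
contact_force: [-0.9, -0.1, -3.2]
width: 0.0542
gripper_force: 63.7
clock: 24.68
position: [0.4974, 0.3504, 0.2338]
ee_rot: [0.335, 0.615, 0.633, -0.33]
contact_force: [0.1, 0.4, -2.2]
width: 0.0544
gripper_force: 63.8
t 24.68 q [ 0.86  0.75  1.03 -0.69  2.08  0.71] F [ 0.1  0.4 -2.2] w 0.0544 gf 63.8
tcp [0.4974 0.3504 0.2338] z [ 0.018 -0.83  -0.558] y [ 1.     0.025 -0.005]
turn [-0.02  3.51  0.05]
base [0.49756278 0.34075386 0.27056604]
122 210
```

View pics/r2.png

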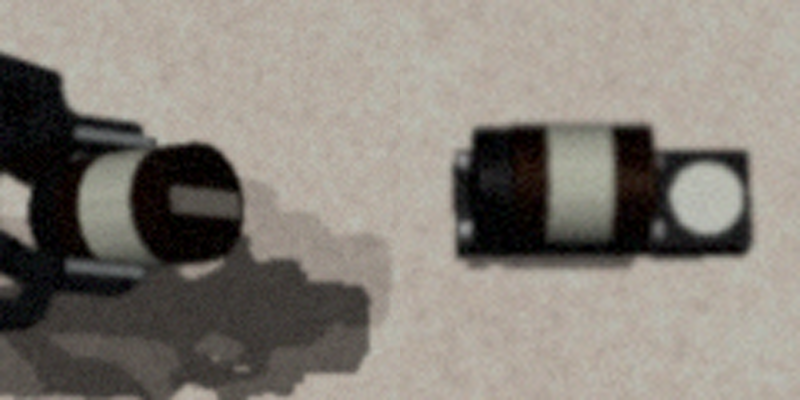

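Jar B's base shows the bar, a strip at crop (205,203). The disc jar lies on its cradle from top px 352 to 397, with the sticker clear and on the base side. Carrying jar B to the bar cradle.

```bash
python3 -m handwheel '[[[0,0,0],[0,0.9,0],1],[[0,0,0],[0,0.9,0],1],[[0,0,0],[0,0.9,0],1],[[0,0,0],[0,0.82,0],1],[[0,0,0],[0,0,0],1]]' >/dev/null
python3 -c "
from h import *
togo(*lay(CB,.15));togo(*lay(CB,.06))"
```

```text
t 25.4 q [ 0.76  0.57  1.12 -0.45  1.86  0.7 ] F [ 0.3  0.3 -2.1] w 0.0542 gf 63.7
tcp [0.4989 0.3478 0.2414] z [ 0.015 -0.567 -0.823] y [1.    0.021 0.005]
shift now [-478.2  -53.7  410.9] shift after turn [-474.9  -54.7  414.6]
turn [ 0.03 -0.07 -0.04]
t 25.4 q [ 0.76  0.57  1.12 -0.45  1.86  0.7 ] F [ 0.3  0.3 -2.1] w 0.0542 gf 63.7
tcp [0.4989 0.3478 0.2414] z [ 0.015 -0.567 -0.823] y [1.    0.021 0.005]
shift now [-427.1  -54.1  485. ] shift after turn [-423.3  -54.7  488.3]
turn [ 0.03 -0.07 -0.04]
```

```bash
python3 -m handwheel '[[[-20,-2.5,17],[0,0,0],1],[[-42,-5,36],[0,0,0],1],[[-42,-5,36],[0,-0.07,-0.04],1],[[-42,-5,36],[0,0,0],1],[[-42,-5,36],[0,0,0],1],[[-42,-5,36],[0,0,0],1],[[-42,-5,36],[0,0,0],1],[[-42,-5,36],[0,0,0],1],[[-42,-5,36],[0,0,0],1],[[-42,-5,36],[0,0,0],1],[[-42,-4,36],[0,0,0],1],[[-36,-3,34],[0,0,0],1],[[0,0,0],[0,0,0],1]]'
python3 -c "
from h import *
togo(*lay(CB,.01))"
```

```text
clock: 27.02
position: [0.458, -0.2803, 0.1749]
ee_rot: [0.215, 0.666, 0.682, -0.214]
contact_force: [-0.0, 1.2, -2.7]
width: 0.0541
gripper_force: 64.5
t 27.02 q [-0.27  0.19  1.91 -0.72  0.99  0.1 ] F [-0.   1.2 -2.7] w 0.0541 gf 64.5
tcp [ 0.458  -0.2803  0.1749] z [ 0.008 -0.577 -0.817] y [ 1.     0.021 -0.005]
shift now [ 81.4   1.  114.8] shift after turn [ 80.9   0.3 115.1]
turn [-0.05  0.04  0.02]
```

```bash
python3 -m handwheel '[[[20,0.3,29],[0,0,0],1],[[20,0.3,29],[0,0,0],1],[[20,0.2,29],[-0.05,0.04,0.02],1],[[14,0,20],[0,0,0],1],[[7,0,8],[0,0,0],1],[[0,0,0],[0,0,0],1],[[0,0,0],[0,0,0],1]]'
python3 -c "
from h import *
togo(*lay(CB,.002))"
```

```text
clock: 27.9
position: [0.4616, -0.2775, 0.0356]
ee_rot: [0.217, 0.665, 0.683, -0.208]
contact_force: [-0.2, 0.2, -1.9]
width: 0.0543
gripper_force: 64.8
t 27.9 q [-0.27  0.38  2.08 -0.97  0.73  0.47] F [-0.2  0.2 -1.9] w 0.0543 gf 64.8
tcp [ 0.4616 -0.2775  0.0356] z [ 0.02  -0.574 -0.819] y [1.    0.029 0.004]
shift now [ 3.4 -3.4  9.1] shift after turn [ 3.4 -3.3  9.2]
turn [0.07 0.01 0.03]
```

```bash
python3 -m handwheel '[[[1,-1.7,2.5],[0,0,0],1],[[1,-1.6,2.5],[0.07,0.01,0.03],1],[[1.2,0,2.5],[0,0,0],1],[[0,0,0],[0,0,0],1]]' >/dev/null
python3 -c "
from h import *
togo(*lay(CB,0))"
```

```text
t 28.4 q [-0.28  0.4   2.09 -0.99  0.72  0.49] F [1.  0.1 0.1] w 0.0543 gf 65.2
tcp [ 0.458  -0.2796  0.027 ] z [ 0.012 -0.573 -0.819] y [ 1.     0.022 -0.001]
shift now [1.2 0.3 2.6] shift after turn [1.2 0.3 2.6]
turn [-0.01 -0.    0.  ]
```

```bash
for i in 1; do python3 -m handwheel '[[[0.5,0,0.8],[0,0,0],1],[[0,0,0],[0,0,0],1]]' | grep -E "posi|cont"; done
python3 -m handwheel '[[[0.5,0,0.8],[0,0,0],1],[[0,0,0],[0,0,0],1]]'| grep -E "posi|cont"
python3 -m handwheel '[[[0.4,0,0.7],[0,0,0],1],[[0,0,0],[0,0,0],1]]'| grep -E "posi|cont"
```

```text
position: [0.4583, -0.2798, 0.0268]
contact_force: [1.1, 1.0, 4.8]
position: [0.4586, -0.28, 0.0266]
contact_force: [0.4, 3.3, 10.5]
position: [0.4586, -0.2802, 0.0266]
contact_force: [-1.9, 6.8, 17.3]
```

```bash
python3 -m handwheel '[[[-0.6,0,-1],[0,0,0],1],[[0,0,0],[0,0,0],1],[[0,0,0],[0,0,0],1]]' 20| grep -E "posi|cont"
python3 -m handwheel '[[[0,0,0],[0,0,0],0.1],[[0,0,0],[0,0,0],-0.2],[[0,0,0],[0,0,0],-0.6],[[0,0,0],[0,0,0],-1],[[0,0,0],[0,0,0],-1]]'
python3 -m handwheel '[[[0,0,-10],[0,0,0],-1],[[0,0,-20],[0,0,0],-1],[[0,0,-40],[0,0,0],-1],[[-15,0,-50],[0,0,0],-1],[[-20,0,-50],[0,0,0],-1],[[-20,0,-50],[0,0,0],-1],[[-20,0,-50],[0,0,0],-1],[[0,0,-50],[0,0,0],-1]]'
python3 - <<'E'
from h import *
t=vision.get_image("top");s=vision.get_image("scene")
f=lambda i,u,v,k=50:cv2.resize(np.clip(cv2.copyMakeBorder(i,k,k,k,k,cv2.BORDER_CONSTANT)[v:v+2*k,u:u+2*k]*1.6,0,255).astype(np.uint8),(400,300) if 0 else (300,300),interpolation=cv2.INTER_CUBIC)
cv2.imwrite("pics/fin.png",np.vstack([np.hstack([f(t,484,264),f(t,384,217)]),np.hstack([f(s,250,108),f(s,255,205)])]))
a=np.linspace(0,6.28,60);V=np.cross([0,0,1],U)
for C,nm in((CD,"D"),(CB,"B")):
    c=lambda x,r:np.array([C+U*x+V*r*np.cos(k)+np.array([0,0,.055+r*np.sin(k)]) for k in a])
    q=proj("top",np.vstack([c(.042,.028),c(-.024,.028),c(-.042,.0265)]));o=np.array([434,214]) if nm=="B" else np.array([334,167])
    print(nm,((q.min(0)-o)*3).round(),((q.max(0)-o)*3).round())
E
```

```text
position: [0.4586, -0.28, 0.0266]
contact_force: [0.1, 3.7, 9.2]
clock: 30.15
position: [0.4569, -0.2792, 0.0245]
ee_rot: [0.213, 0.667, 0.682, -0.211]
contact_force: [-1.1, -0.1, -0.0]
width: 0.0856
gripper_force: 0.0
clock: 31.15
position: [0.4549, -0.157, 0.3332]
ee_rot: [0.214, 0.668, 0.681, -0.209]
contact_force: [0.8, -0.1, -0.2]
width: 0.0852
gripper_force: 0.0
D [54. 92.] [195. 181.]
B [58. 97.] [213. 187.]
```

View pics/fin.png

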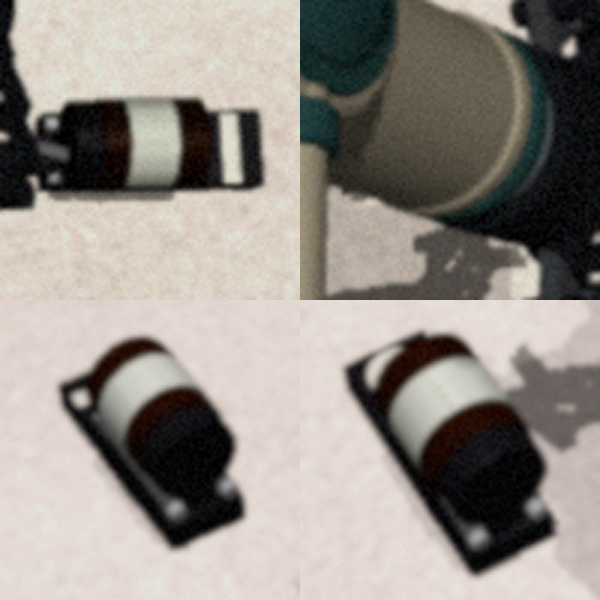

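Both jars lie between the rails with their bases towards the stickers. In the crop the bar jar spans x 62–213 (expected 58–213), and the disc jar is unchanged. The gripper is open and clear, so I'm handing in.

```bash
python3 -m handwheel '[[[0,0,0],[0,0,0],-1],[[0,0,0],[0,0,0],-1],[[0,0,0],[0,0,0],-1],[[0,0,0],[0,0,0],-1]]' | head -1; python3 -c "
from rig import manip;print(manip.sign_off())"
```

```text
clock: 31.75
the job is handed in; nothing more can be done
None
```

I handed the job in at 31.75 s: both marks were read, and each jar lies released on the cradle with its mark, base towards the sticker, within a few mm of centre in the last camera checks.

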